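# Steer the light spot onto the cross

### The job

On the optics rig, turn the two black knobs of the mirror steering mount until the red light spot on the white viewing plate sits on the middle of the cross mark (not on the ring or the bar). Then let go of the knobs and leave the spot there.

Things in the scene. Friction and masses are not known exactly. Their poses are not given: they have to be found in the camera images.
- swing_knob_grip (a point): Swing knob, on the dark pillar at the rig's right end, nearer the robot: black bar 42 mm long (x), 14 thick (y), 30 high on a round 44 mm foot. Point on its upright axis (z), 7 mm below the bar's top, 159 above the bench; frame turns with it. Light friction, stays put. Each degree turned swings mirror head and spot 0.3 degrees the same way round the head's axis (clockwise sends the spot off from the robot).
- nod_knob_grip (a point): Nod knob, same shape, height and friction, on top of the round mirror head 120 mm beyond the swing knob. Point on the head's upright axis, about which the spot swings; the knob rides round with the head. Clockwise from above moves the spot straight away from this axis, anticlockwise towards it, 1 mm per degree. The like knob on the grey supply box right of the rig does not move the spot.
- spot: Red light spot, a glowing disc 12 mm across (faint halo 18 mm) on the flat white viewing plate, 230 x 210 mm, 20 mm above the bench, left of the mirror head. Origin at its centre. It is only light and moves with the two knobs alone. Knob travel from the middle: swing 71, nod 83 degrees either way; both start within 9 degrees of the middle, the spot about 220 mm from the head's axis.
- cross: Dark plus sign, 34 mm across, flat on the viewing plate; a ring (35 mm) and a single bar (32 mm) are other marks, and the three swap places. Origin at its centre, z up. From the starting spot both knobs need turning, either way, by 15 to 70 degrees each.

How it is judged:
By the outcome, as a careful person would: the job done as asked, in the order asked, and still so for the second after the job is handed in, with the robot touching nothing.
It also fails if it takes over 45 s, if anything falls off the work surface, if the arm or the gripper's body presses on something with over 40 N, if the wrist force passes 120 N, or if a joint passes its speed limit or range.

### The arm

A 7-joint arm with a two-finger parallel gripper is mounted at the origin on the work surface. World frame = base frame: x ahead of the robot, y to its left, z up, the work surface at z = 0. Lengths are in m, angles in rad, forces in N, time in s.
With the tool pointing down it reaches from about 0.425 to 1.025 m from the base axis. Payload 9.4 kg.
Tool frame: the origin (TCP) lies at the very end of the fingers, on their centre line; the grasp point (between the pads) lies 19 mm behind it; z points along the fingers, y is the line along which they close (so a half turn about z gives the same grasp; the last joint's range is limited). The gripper opens to 85 mm and grips with 20 to 120 N. Pads are 22 mm wide; open, the fingers measure 114 mm over their backs; the gripper's body (76 mm by 85 mm) begins 54 mm behind the grasp point. The pads swing forward as they close: fully open they stand 13 mm farther back than shut.
Start: joints at [-1.246, 0.599, -0.003, 1.599, 0.002, 0.943, -0.08], TCP at [0.284, 0.667, 0.231] pointing down, gripper open.
Joint ranges: [-2.57, 2.57], [-0.35, 1.97], [-1.29, 1.29], [0.11, 2.56], [-1.05, 4.19], [0.11, 1.86], [-2.63, 2.63]. Speed limits (rad/s): [2.22, 2.22, 3.01, 3.01, 3.14, 3.14, 3.14].

### API

Orientations are given as a unit quaternion [x, y, z, w].
In Python, from cell import r gives the robot as it stands. The module is installed in compiled form; this text tells all that it offers. Calls block until the motion is done:
- r.move_pose(position, orientation): joint-space move of the TCP to a pose.
- r.movel(position, max_speed=0.15, frame=None, max_force=None): straight line of the TCP; frame=None keeps the orientation; max_speed is the mean speed in m/s. With max_force (N) it stops when the force on the tool has changed by that much, and returns True; else False.
- r.movej(angles): joint-space move.
- r.ungrasp() and r.grasp(grasp_force=None): open the fingers fully, or close them until they stop; grasp_force is the grip in N (None keeps the last).
- r.hold(seconds).
- r.solve_ik(position, orientation): joint angles nearest the present ones, or None.
- r.get_image(name): name is "side" or "top" or "wrist"; returns a dict with "img" (400x640x3 uint8, red, green, blue), "fx", "fy", "cx", "cy" (pixels), "rvec" (rotation vector, rad) and "tvec" (3), from world to camera coordinates, as OpenCV has them; the wrist camera has in their place "T_tool_cam" (4x4, takes a point from camera to tool coordinates, whose origin is the TCP and whose axes are the flange's). Camera axes: x right, y down, z forward; pixel columns grow to the right and rows downward; lengths in m; the calibration is good to about 2 mm. A picture is of the moment at which its call begins: read the wrist's pose just before it. There is no depth.
A pose or a line that the arm cannot do raises r.Unreachable and nothing moves.
- r.job_done(): hands the job in; it is judged then, once.
Trained networks look in a picture, given as the dict that the camera call returned (one of the last four; its "shot" number tells which), for a name from the list of things; names that differ only in an ending like _2 or _b are one class to them, and where a whole thing is asked for, a point or a joint stands for the part that bears it (a point fixed in the world has none). Each returns a list of dicts, best first, with "score" (0 to 1); they miss things now and then, are a little off and sometimes report something else, mostly with a low value. They report only what shows in the picture. A call takes as long as a camera call.
- r.search_frame(query, picture): "rect" ([left, top, width, height] as shares, 0 to 1, of the picture: columns of its width, rows of its height, round what is visible of it).
- r.spot_point(query, picture): "at" ([column, row] as shares, 0 to 1, of the picture: columns of its width, rows of its height: a listed point, or the origin of a listed thing).
Readings, each from a call of its own:
- r.read_time(): time.
- r.read_joints(): joint angles.
- r.read_joint_vel(): joint speeds.
- r.read_effort(): joint torques, N m.
- r.read_tool_pos(): TCP position.
- r.read_tool_rot(): TCP orientation.
- r.read_force(): force on the tool from outside, world axes, zero at the start.
- r.read_wrist_torque(): the same for the moment, N m.
- r.read_gripper_width(): finger opening in m.
- r.read_grip_force(): force on a finger pad.
Only numpy, scipy, OpenCV 4.12 (cv2) and the standard library are available. Lean on these libraries where they do the work, as an engineer would, in place of code of your own. Each camera call takes 0.05 s, during which the arm holds its last target. There are 200 camera calls.

## Working session

There is one attempt and no reset: what is moved stays moved. The work goes in short steps, each a Python script; the robot and the scene stay as the last script left them, time stands still between calls to the robot, and variables do not carry over. Pictures are saved under pics/ and viewed, at most 10 in all, crops included, and the job is handed in when it is done.

```bash
mkdir -p pics; cat > h.py <<'E'
import numpy as np, cv2
from cell import r
from scipy.spatial.transform import Rotation as R
def save(p,n): cv2.imwrite(f'pics/{n}.png',p["img"][:,:,::-1])
def ray(p,at,pose=None):
    d=np.array([(at[0]*640-p["cx"])/p["fx"],(at[1]*400-p["cy"])/p["fy"],1])
    if "T_tool_cam" in p:
        T=np.eye(4);T[:3,:3]=R.from_quat(pose[1]).as_matrix();T[:3,3]=pose[0];T=T@p["T_tool_cam"]
        return T[:3,3],T[:3,:3]@d
    M=cv2.Rodrigues(np.array(p["rvec"],float))[0]
    return -M.T@np.array(p["tvec"]).ravel(),M.T@d
def onz(p,at,z,pose=None):
    o,d=ray(p,at,pose); return o+d*(z-o[2])/d[2]
E
python3 - <<'E'
from h import *
print(r.read_time(),r.read_tool_pos(),r.read_tool_rot())
for c in("top","side"):
    p=r.get_image(c); save(p,c+"0")
    for q,z in(("swing_knob_grip",.159),("nod_knob_grip",.159),("spot",.02),("cross",.02)):
        for k in r.spot_point(q,p)[:4]:
            print(c,q,round(k["score"],2),np.round(np.array(k["at"])*[640,400],1),onz(p,k["at"],z).round(4))
E
```

```text
0.0 [0.28337565 0.666801   0.23037459] [ 1.99526439e-01  9.79892102e-01 -8.12773746e-04 -8.55634826e-05]
top swing_knob_grip 0.68 [425.6 213.3] [ 0.5738 -0.0591  0.159 ]
top nod_knob_grip 0.58 [404.  132.6] [ 0.6999 -0.0308  0.159 ]
top spot 0.53 [270.5 188.6] [0.6377 0.189  0.02  ]
top cross 0.58 [289.7 154.8] [0.7018 0.154  0.02  ]
side swing_knob_grip 0.84 [382.3 259.7] [ 0.5758 -0.0506  0.159 ]
side nod_knob_grip 0.87 [441.4 201.7] [ 0.6992 -0.0243  0.159 ]
side nod_knob_grip 0.32 [384.6 257.7] [ 0.5799 -0.0499  0.159 ]
side spot 0.56 [311.7 194.9] [0.631  0.1875 0.02  ]
side cross 0.65 [353.6 190.2] [0.6968 0.1548 0.02  ]
```

View pics/top0.png

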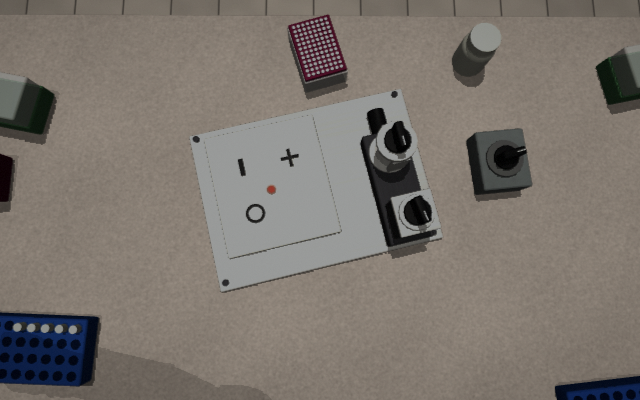

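View pics/side0.png

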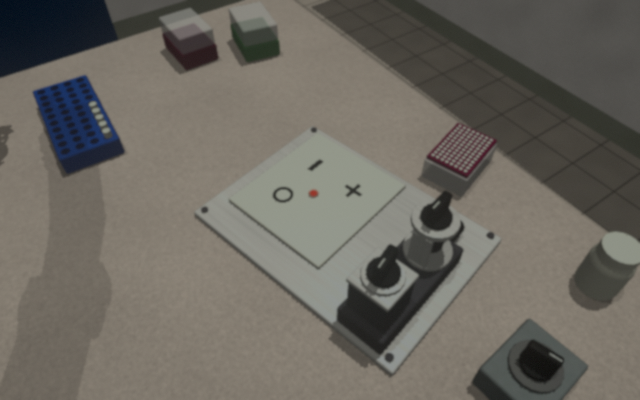

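The networks agree with the pictures. In the top view the spot is at (271,189), the cross at (290,157), the swing knob at (420,210) and the nod knob at (402,138). Next is a close look with the wrist camera.

```bash
python3 - <<'E'
from h import *
q=R.from_euler('ZX',[90,180],degrees=True).as_quat()
for y in (90,0,-90,180):
    qq=R.from_euler('ZX',[y,180],degrees=True).as_quat(); s=r.solve_ik([0.60,-.045,.34],qq); print(y,None if s is None else np.round(s,2))
r.move_pose([0.60,-.045,.34],r.read_tool_rot())
print(r.read_time(),r.read_joints())
pose=(r.read_tool_pos(),r.read_tool_rot())
p=r.get_image("wrist"); save(p,"w0"); print(p["T_tool_cam"])
for n in("swing_knob_grip","nod_knob_grip","spot","cross"):
    for k in r.spot_point(n,p)[:3]:
        print(n,round(k["score"],2),np.round(np.array(k["at"])*[640,400],1),onz(p,k["at"],.159 if "knob" in n else .02,pose).round(4))
E
```

```text
90 [-0.37  0.37  0.5   1.78 -0.2   1.04  0.2 ]
0 [-0.61  0.45  0.89  1.8  -0.4   1.08 -1.15]
-90 [-0.72  0.54  1.12  1.8  -0.54  1.14 -2.56]
180 [-0.17  0.35  0.21  1.77 -0.08  1.03  1.64]
3.275 [-0.22386406  0.35138654  0.28215867  1.77420982 -0.11209623  1.03188011
  1.27009091]
[[ 7.08788305e-04 -9.57173798e-01 -2.89513069e-01  7.42392899e-02]
 [ 9.99999739e-01  7.18009399e-04  7.43605011e-05  1.40950725e-04]
 [ 1.36697182e-04 -2.89513047e-01  9.57174058e-01 -1.42480862e-01]
 [ 0.00000000e+00  0.00000000e+00  0.00000000e+00  1.00000000e+00]]
swing_knob_grip 0.62 [309.1 163.1] [ 0.58  -0.048  0.159]
nod_knob_grip 0.57 [375.5 254.4] [ 0.6954 -0.0225  0.159 ]
spot 0.53 [495.6 117.4] [0.6408 0.19   0.02  ]
cross 0.53 [481.8 165.3] [0.6963 0.1563 0.02  ]
```

View pics/w0.png

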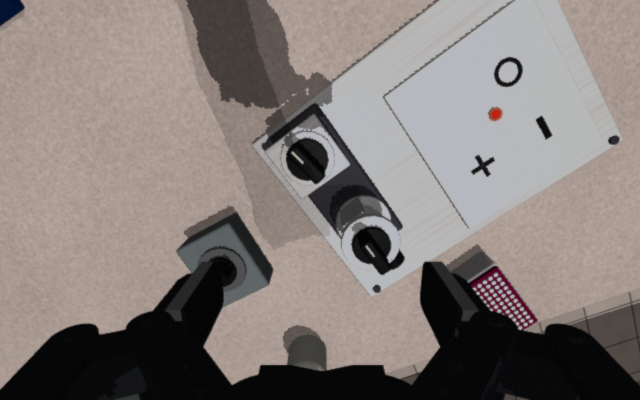

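The wrist view shows the swing knob at (306,160) and the nod knob at (372,246), with both bars running up-left to down-right. The spot is at (495,114) and the cross at (483,166). I'll enlarge the knobs to get the bar angles.

```bash
python3 - <<'E'
import cv2,numpy as np
i=cv2.imread('pics/w0.png')[125:285,270:420]
i=np.clip(255*(i/255.)**.5,0,255).astype('uint8')
i=cv2.resize(i,None,fx=3.7,fy=3.7,interpolation=cv2.INTER_CUBIC)
cv2.imwrite('pics/w0c.png',i)
E
```

```text
(no output)
```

View pics/w0c.png

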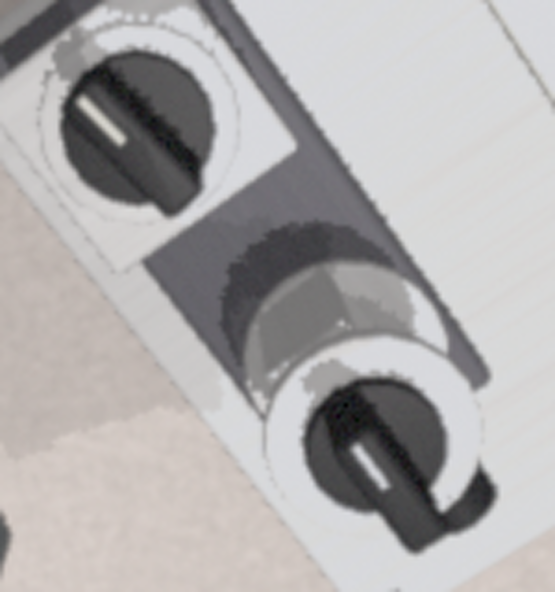

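The enlarged crop shows each bar's white index line. On the swing knob it runs (82,100)–(124,142) and on the nod knob (354,446)–(386,488), in crop pixels. I'll turn these into yaw angles and then turn the swing knob.

```bash
cat >> h.py <<'E'
def quat(yaw): # tool down, tool y (closing line) at yaw+90deg => bar along tool x at yaw (deg)
    return R.from_euler('ZX',[yaw,180],degrees=True).as_quat()
E
python3 - <<'E'
from h import *
pose=(r.read_tool_pos(),r.read_tool_rot())
p=r.get_image("wrist")
g=lambda a,z:onz(p,[(270+a[0]/3.7)/640,(125+a[1]/3.7)/400],z,pose)
for n,a,b in(("swing",(82,100),(124,142)),("swingedge",(202,185),(168,215)),("nod",(354,446),(386,488)),("nodedge",(355,465),(410,548))):
    A,B=g(a,.166),g(b,.166); d=B-A; print(n,A.round(4),B.round(4),np.degrees(np.arctan2(d[1],d[0])),np.linalg.norm(d))
# foot ring centres, foot top at z=.136
print(g((138,127),.136),g((375,445),.136))
P=[]
for y in range(-180,180,15):
    s=r.solve_ik([.5775,-.051,.142],quat(y)); P.append((y,None if s is None else round(s[6],2)))
print(P)
E
```

```text
swing [ 0.5631 -0.0584  0.166 ] [ 0.577 -0.053  0.166] 21.365734923812045 0.014958704806518156
swingedge [ 0.5951 -0.039   0.166 ] [ 0.5989 -0.0502  0.166 ] -70.9150156897515 0.011851355563338727
nod [ 0.6787 -0.0288  0.166 ] [ 0.694  -0.0251  0.166 ] 13.548274580868986 0.01574153619031491
nodedge [ 0.6841 -0.0306  0.166 ] [ 0.714  -0.0253  0.166 ] 9.904048955809682 0.03037420442434601
[ 0.57896386 -0.05121514  0.136     ] [ 0.69476074 -0.02412852  0.136     ]
[(-180, np.float64(1.7)), (-165, np.float64(1.92)), (-150, np.float64(2.13)), (-135, np.float64(2.33)), (-120, np.float64(2.54)), (-105, np.float64(2.24)), (-90, np.float64(2.38)), (-75, np.float64(2.52)), (-60, np.float64(-1.6)), (-45, np.float64(-1.34)), (-30, np.float64(-1.08)), (-15, np.float64(-1.0)), (0, np.float64(-0.8)), (15, np.float64(-0.6)), (30, np.float64(-0.4)), (45, np.float64(-0.21)), (60, np.float64(0.0)), (75, np.float64(0.21)), (90, np.float64(0.41)), (105, np.float64(0.6)), (120, np.float64(0.82)), (135, np.float64(1.04)), (150, np.float64(1.26)), (165, np.float64(1.48))]
```

```bash
cat >> h.py <<'E'
A=np.array([.6955,-.0245])
def blob(mask,lo,hi):
    n,_,s,c=cv2.connectedComponentsWithStats(mask.astype('uint8'))
    k=[(s[i,4],c[i]) for i in range(1,n) if lo<s[i,4]<hi]
    return sorted(k,key=lambda t:-t[0])
def red(p):
    i=p["img"].astype(int); b=blob((i[...,0]-np.maximum(i[...,1],i[...,2])>70),8,400); return b[0] if b else None
def at(px): return [(px[0]+.5)/640,(px[1]+.5)/400]
def polar(xy):
    d=np.array(xy)[:2]-A; return np.hypot(*d)*1000,np.degrees(np.arctan2(d[1],d[0]))
def cross_near(p,px,w=16):
    x,y=map(int,px); g=p["img"][y-w:y+w,x-w:x+w].mean(2); m=g<.55*np.percentile(g,80)
    b=blob(m,10,900); return b[0][0],b[0][1]+[x-w,y-w]
def report(p,crosspx=None,pose=None):
    b=red(p)
    if b: 
        w=onz(p,at(b[1]),.02,pose); print("spot",b,w.round(4),np.round(polar(w),2))
    if crosspx is not None:
        b=cross_near(p,crosspx); w=onz(p,at(b[1]),.02,pose); print("cross",b,w.round(4),np.round(polar(w),2))
def turn(deg): # ccw positive
    j=np.array(r.read_joints()); j[6]+=np.radians(deg); r.movej(j)
E
python3 - <<'E'
from h import *
pose=(r.read_tool_pos(),r.read_tool_rot())
p=r.get_image("top"); report(p,(290,157))
p=r.get_image("wrist"); report(p,(483,166),pose)
q=quat(20)
r.move_pose([.5785,-.051,.24],q)
r.movel([.5785,-.051,.142],max_speed=.1,max_force=15)
print(r.read_tool_pos(),r.read_time())
r.grasp(40)
print("w",r.read_gripper_width(),r.read_force())
turn(-10)
p=r.get_image("top"); report(p); print(r.read_force(),r.read_time(),r.read_joints())
E
```

```text
spot (np.int32(34), array([270.91176471, 188.85294118])) [0.6362 0.1873 0.02  ] [219.96 105.63]
cross (np.int32(109), array([289.44036697, 157.17431193])) [0.6963 0.1536 0.02  ] [178.05  89.74]
spot (np.int32(96), array([496.07291667, 113.28125   ])) [0.6369 0.1915 0.02  ] [223.83 105.18]
cross (np.int32(198), array([483.07575758, 164.86868687])) [0.6974 0.1576 0.02  ] [182.12  89.4 ]
[ 0.57885154 -0.05113751  0.1425152 ] 6.5083
w 0.013281123663185547 [-0.61524694 -3.29701844  3.00408389]
spot (np.int32(33), array([269.36363636, 182.24242424])) [0.6487 0.1903 0.02  ] [219.89 102.3 ]
[-0.791714   -1.10732386  3.28522845] 7.5 [-0.46155901  0.64465924  0.69923597  2.04280572 -0.65556177  0.68596275
 -0.72605252]
```

```bash
python3 - <<'E'
from h import *
for d in(-20,-21):
    turn(d); print(r.read_force())
p=r.get_image("top"); report(p,(289,157)); print(r.read_time()); save(p,"t2")
E
```

```text
[0.32260924 0.77154439 2.5241266 ]
[0.96517907 2.25088131 2.36992536]
spot (np.int32(34), array([266.73529412, 157.76470588])) [0.6952 0.1959 0.02  ] [220.37  90.08]
cross (np.int32(109), array([289.44036697, 157.17431193])) [0.6963 0.1536 0.02  ] [178.05  89.74]
8.4083
```

```bash
python3 - <<'E'
from h import *
turn(-1.1)
r.ungrasp(); x=r.read_tool_pos(); r.movel([x[0],x[1],.24],max_speed=.2)
p=r.get_image("top"); report(p,(289,157))
r.move_pose([.645,-.035,.32],quat(40))
pose=(r.read_tool_pos(),r.read_tool_rot()); p=r.get_image("wrist"); save(p,"w1")
for k in r.spot_point("nod_knob_grip",p)[:2]:
    print(round(k["score"],2),np.round(np.array(k["at"])*[640,400],1),onz(p,k["at"],.159,pose).round(4))
M=np.array(k["at"])*[640,400]; x,y=M.astype(int)
c=p["img"][max(0,y-50):y+50,x-60:x+60,::-1]; c=(255*(c/255.)**.5).astype('uint8')
cv2.imwrite('pics/w1c.png',cv2.resize(c,None,fx=5,fy=5,interpolation=cv2.INTER_CUBIC)); print(x-60,max(0,y-50),r.read_time(),list(pose[0]),list(pose[1]))
E
```

```text
spot (np.int32(35), array([266.77142857, 157.08571429])) [0.6965 0.1958 0.02  ] [220.32  89.74]
cross (np.int32(108), array([289.40740741, 157.10185185])) [0.6965 0.1536 0.02  ] [178.12  89.69]
0.69 [350.2 127.3] [ 0.6995 -0.0211  0.159 ]
290 77 11.0083 [np.float64(0.6442080019250402), np.float64(-0.03521808499080551), np.float64(0.3185555128169709)] [np.float64(0.9402279025236466), np.float64(0.34054376992856106), np.float64(-0.0010917284807463398), np.float64(-0.0004901099382962111)]
```

View pics/w1c.png

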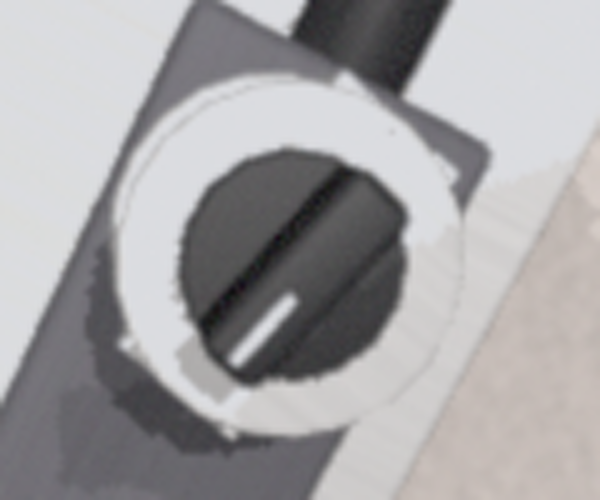

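The crop shows the nod bar running from about (225,355) to (380,190), on a foot centred at (295,265). I'll compute the pose and turn it.

```bash
python3 - <<'E'
from h import *
pose=(r.read_tool_pos(),r.read_tool_rot()); p=r.get_image("wrist")
g=lambda a,z:onz(p,[(290+a[0]/5)/640,(77+a[1]/5)/400],z,pose)
a=g((225,357),.166);b=g((380,190),.166); d=b-a; yaw=np.degrees(np.arctan2(d[1],d[0])); yaw=(yaw+90)%180-90
s=g((295,298),.166)-g((234,362),.166)
c=g((295,265),.136); print(yaw,np.degrees(np.arctan2(s[1],s[0])),(a+b)/2,c)
x,y=c[:2]
q=quat(yaw)
r.move_pose([x,y,.24],q)
r.movel([x,y,.142],max_speed=.1,max_force=15)
r.grasp(40); print(r.read_gripper_width(),r.read_force())
p=r.get_image("top"); report(p)
turn(10)
p=r.get_image("top"); report(p); print(r.read_force(),r.read_time())
E
```

```text
-2.6957974341559776 -3.392309210971405 [ 0.69656195 -0.02270714  0.166     ] [ 0.69672887 -0.02418913  0.136     ]
0.013256470936864922 [-0.30012865  0.99772212  3.67935413]
spot (np.int32(33), array([266.57575758, 157.06060606])) [0.6966 0.1962 0.02  ] [220.69  89.73]
spot (np.int32(36), array([271.94444444, 157.19444444])) [0.6963 0.1862 0.02  ] [210.68  89.78]
[-0.50594929  1.36105705  0.75790466] 13.8583
```

```bash
python3 - <<'E'
from h import *
turn(16);turn(16.5)
p=r.get_image("top"); report(p); print(r.read_force(),r.read_time())
r.ungrasp(); x=r.read_tool_pos(); r.movel([x[0],x[1],.26],max_speed=.2)
p=r.get_image("top"); report(p)
r.move_pose([.62,.13,.35],quat(40))
pose=(r.read_tool_pos(),r.read_tool_rot()); p=r.get_image("wrist"); save(p,"w2"); report(p,None,pose)
b=red(p)
x,y=b[1].astype(int); c=p["img"][max(0,y-40):y+40,max(0,x-50):x+50,::-1]
cv2.imwrite('pics/w2c.png',cv2.resize(c,None,fx=6,fy=6,interpolation=cv2.INTER_CUBIC)); print(r.read_time())
E
```

```text
spot (np.int32(36), array([288.94444444, 157.19444444])) [0.6963 0.1545 0.02  ] [178.98  89.75]
[-0.19259067  0.81415395  2.71436215] 14.65
spot (np.int32(37), array([289.02702703, 157.16216216])) [0.6963 0.1543 0.02  ] [178.83  89.73]
spot (np.int32(78), array([342. ,  98.5])) [0.6964 0.1563 0.02  ] [180.77  89.71]
16.9833
```

View pics/w2c.png

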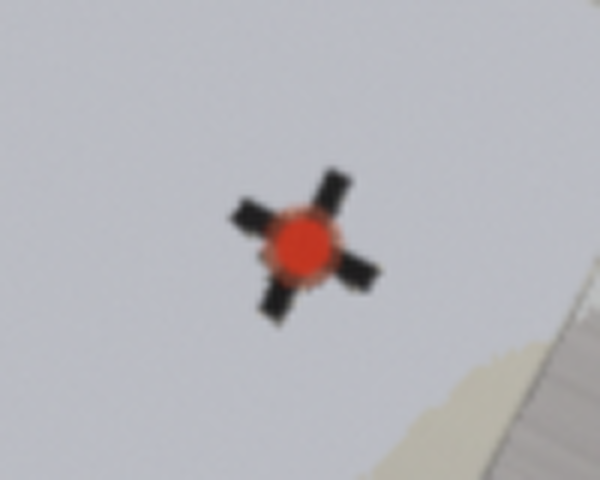

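The spot at (303,246) sits on the cross centre at (305,246), less than 1 mm off, and the robot is clear of everything.

```bash
python3 -c "
from h import *
print(r.job_done())"
```

```text
the job is handed in; nothing more can be done
None
```

Both knobs are turned and released, and the red spot sits on the middle of the cross mark, within about 1 mm in the last wrist image; the job was handed in at about 17 s on the robot's clock.

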